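# Index the table and press the keyed shaft into the pulley

### The arm

A 7-joint arm with a two-finger parallel gripper is mounted at the origin on a cart in front of the work surface, level with it; the furniture and walls round the work are solid. World frame = base frame: x ahead of the robot, y to its left, z up, the work surface at z = 0. Lengths are in mm, angles in rad, forces in N, time in s.
With the tool pointing down it reaches from about 400 to 850 mm from the base axis. Payload 10.4 kg.
Tool frame: the origin (TCP) lies between the finger pads; the fingertips stand 22 mm ahead of it and the grasp point (between the pads) lies 3 mm ahead of it; x points along the fingers, z is the direction in which the jaws open and shut, and the axes are right-handed (so a half turn about x gives the same grasp; the last joint's range is limited). The gripper opens to 87 mm and grips with 3 to 60 N. Pads are 19 mm wide; open, the fingers measure 117 mm over their backs; the gripper's body (75 mm by 190 mm) begins 51 mm behind the grasp point.
Start: joints at [-1.239, 0.332, -0.065, 1.46, 0.022, 1.35, -0.088], TCP at [217.115, 586.101, 210.076] pointing down, gripper open.
Joint ranges: [-2.6, 2.6], [-0.5, 2.12], [-1.47, 1.34], [0.16, 2.42], [-1.27, 4.41], [0.06, 2.06], [-2.6, 2.6]. Speed limits (rad/s): [2.22, 2.22, 2.79, 2.79, 3.14, 3.14, 3.14].

### API

Orientations are given as a rotation vector (axis times angle).
In Python, from rig import sensors, eyes, workorder gives the robot as it stands.
- The arm moves only by the tool step_arm, never from a script. Its argument "motion" is one flat list of numbers, 7 for each row, row after row: the finger opening in mm, from 0 to 87, then the shift along the tool's x, y, z in mm, then the turn, a rotation vector about the tool's x, y, z in degrees. In form: [claw, x, y, z, rx, ry, rz, claw, x, y, z, rx, ry, rz, ...]. A call has 1 to 10 rows; each row is the pose to reach, as a shift and turn from the pose measured when the call began, along the tool's axes at that moment; what a row does not reach only later rows make up. A row lasts 1/12 s, in which the tool goes at most 41.7 mm and 7.16 degrees, less where a joint would pass 70% of its speed; a pose out of reach is approached as far as the arm can. A call with a gripper value outside its range is refused whole. The fingers move at their own pace and stop on an object; "force" is the grip in N (left out, the last holds). Time passes only in rows, so rows that repeat a pose let the fingers close. It gives the time, the measured TCP pose, the force and the opening at its end, in the units of the state.
- sensors.state(): the state, without advancing time (a new reading comes with each control period).
- eyes.capture(name): name is "scene" or "top" or "wrist"; returns a dict with "pixels" (384x512x3 uint8, red, green, blue), "camera_matrix" (3x3 intrinsics, pixels), "T" (4x4, takes a point from camera to world coordinates). Camera axes: x right, y down, z forward; pixel columns grow to the right and rows downward; lengths in mm; the calibration is good to about 2 mm. The wrist camera is an equidistant fisheye: a pixel r from the principal point sees the ray r / f radians off the axis. A picture is of the moment at which its call begins. There is no depth.
- workorder.hand_in(): hands the job in, once; it reports no verdict.
The state is a dict: "t": time; "joint_positions": joint angles; "joint_velocities": joint speeds; "joint_efforts": joint torques, N m; "eef_pos": TCP position; "tcp_rot": TCP orientation; "ft_force": force on the tool from outside, world axes, zero at the start; "ft_torque": the same for the moment, N m; "finger_gap": finger opening in mm.
Only numpy, scipy, OpenCV 4.12 (cv2) and the standard library are available. Lean on these libraries where they do the work, as an engineer would, in place of code of your own. Each camera call takes 0.05 s, during which the arm holds its last target.

### The job

Turn the index table counter-clockwise (seen from above) by its handle to its next stop, so that the empty pulley stands at the pointer. Then take the keyed shaft out of the rack and push it into that pulley's hub, turning it until the key slips into the keyway, until its collar sits fully home on the hub against the spring ejector; finish still gripping the shaft and holding it pressed home. Leave the plain shaft in the rack and do not disturb the things standing around.

Things in the scene. Friction and masses are not known exactly. Their poses are not given: they have to be found in the camera images.
- index_base: round grey base of the index fixture, 176 mm across, fixed to the worktop; origin at the centre of its underside, its z axis is the table's turning axis; a small block with the pointer stands at its rim on its -x side (98 mm from the axis, 25 mm high)
- handle (a point): middle of the upright black round handle knob (18 mm across, 30 mm high, top 89 mm above the worktop) on a thin post on the index table, 70 mm from the table's axis; it travels with the table. Nothing else on the fixture is as high within 90 mm of it
- shaft_rack: aluminium block 44 x 112 x 22 mm, fixed, with two round holes 68 mm apart along its y axis, 12 mm deep, in which the two shafts stand; origin at the centre of its underside
- index_table (a joint): angle of the steel index table (170 mm across, top face 24 mm above the worktop); 0 at the start stop, grows counter-clockwise from above. Sprung detent stops lie 1.257 rad (72 degrees) apart: next at 1.257, another at 2.513. Leaving a stop takes about 0.4 N m (6 N at the handle); in between the table turns freely and stays where it is left; within about 0.08 rad of a stop it snaps in and is held
- hub_mouth (a point): centre of the mouth of the empty pulley's bore, on its top face 60 mm above the worktop; travels with the table, 56 mm from its axis. z up along the bore, x along the keyway (away from the table's axis). Pulley 47 mm across; bore 18 mm in diameter; keyway 7.5 mm wide, reaching 13.5 mm from the bore's centre, open at the top, running the full depth of 36 mm
- ejector (a joint): travel of the spring ejector pin (12 mm across) inside the empty pulley's bore: 0 when up, its top then 26 mm below the mouth; 0.008 m when pressed down by a shaft that is home. It resists with 4 N at first touch and 8 N at home, and lifts a shaft that is let go
- pulley_done (a point): second, identical pulley with a shaft already in it (same head, top 95 mm above the worktop), fixed on the index table one stop ahead of the empty one, 66 mm from it; the point is the centre of its top face, under the collar of that shaft
- keyed_shaft: loose steel shaft with a key, upright in the rack, 69 mm tall, about 0.14 kg. Origin at the centre of its square head (22 x 22 x 30 mm, sides along x and y); z up along the shaft. Collar 34 mm across from 15 to 20 mm below the origin, then a round shaft 16 mm across to the chamfered tip 54 mm below. Fully home, the origin is 20 mm above the hub's mouth; with the key resting on the hub's face, 40 mm
- key (a point): middle of the dark key, 5 mm wide and 20 mm long, on the keyed shaft's +x side, 30 mm below the centre of its head; it stands out to 12 mm from the shaft's axis and runs from the collar down; the lowest 14 mm of the shaft are plain. From above the key is hidden by the collar; a dark witness line on top of the head, from its centre to the +x side, and on the collar shows where it is
- plain_shaft: loose shaft of the same shape but without a key and without a witness line, standing in the rack's other hole; to be left there; origin at the centre of its square head
- flux_bottle: small bottle, 33 mm across and 93 mm high, bystander at the back left; origin under its centre
- loupe: black eye loupe, 30 x 57 x 15 mm, bystander at the right; origin under its centre
- gauge_block: ground steel step block, 23 x 48 x 30 mm, bystander at the back right; origin under its centre

How it is judged (in metres and radians):
On the way, in this order (a step that is already met when the one before it is completed fails the run):
1. the index table stands at its next stop, with the empty pulley at the pointer (value of joint index_table between 1.17664 and 1.33664 rad), for 0.3 s.
2. the keyed shaft is lifted out of the rack (height (world z) of keyed_shaft above 0.085 m), for 0.1 s.
3. the keyed shaft is home in the hub, its collar on the hub's face (all of step 1 and z of keyed_shaft in the frame of hub_mouth below 0.0225 m and horizontal distance between keyed_shaft and hub_mouth below 0.005 m), for 0.2 s.
At the end, for the whole second after the job is handed in: Table within 0.08 rad of its next stop; keyed shaft in the empty pulley, collar within 2.5 mm of the hub face, upright within 0.08 rad, within 5 mm of the bore axis, key along the keyway within 0.25 rad; the gripper still holds it (over 1 N), pressed down against the ejector spring (all of step 3 and angle between keyed_shaft's own z axis and vertical below 0.08 rad and angle between the x axis of keyed_shaft and the x axis of hub_mouth, either way round below 0.25 rad and contact force between the fingers and keyed_shaft above 1 N); the arm keeps its last pose, push and grip.
It fails at once if the plain shaft is taken out of its place in the rack or a bystander is moved by more than 30 mm (distance of any of plain_shaft, flux_bottle, loupe, gauge_block from where it was at the start of the episode above 0.03 m).
It also fails if it takes over 59 s, if anything falls off the work surface, if the arm or the gripper's body presses on something with over 40 N, if the wrist force passes 120 N, or if a joint passes its speed limit or range.

## Working session

There is one attempt and no reset: what is moved stays moved. The work goes in short steps, Python scripts to look and compute and a tool call to move; the robot and the scene stay as the last step left them, time stands still between calls to the robot, and variables do not carry over. Pictures are saved under pics/ and viewed, and the job is handed in when it is done.

Besides the shell and the picture viewer there is one more tool, called after "Request:" by a JSON object that holds its "op" and its "data", one argument or row to a line. step_arm: Moves the arm, as the interface text tells. Its arguments: {"type":"object","properties":{"motion":{"type":"array","items":{"type":"number"}},"force":{"type":"number"}},"required":["motion"]}

```bash
ls; mkdir -p pics
python3 - <<'E'
from rig import sensors, eyes
import cv2,numpy as np
print(sensors.state())
for n in ("scene","top","wrist"):
    c=eyes.capture(n); cv2.imwrite(f"pics/{n}0.png",c["pixels"][:,:,::-1])
    print(n,c["camera_matrix"].round(2).tolist(),c["T"].round(4).tolist())
    np.savez(f"pics/{n}0.npz",**c)
E
```

```text
pics
{'t': 0.0, 'joint_positions': array([-1.23859862,  0.33286434, -0.06471021,  1.46093092,  0.02159001,
        1.34988113, -0.08851917]), 'joint_velocities': array([ 6.66371204e-05, -1.12672712e-03, -7.28762101e-04, -1.92039611e-04,
        1.08713829e-03, -4.63250891e-04,  1.04694874e-03]), 'joint_efforts': array([-1.48139006e-03, -6.23262548e+01,  2.35521002e-02, -3.89900780e+01,
       -6.16148603e-02,  3.93914804e-02,  6.08248956e-05]), 'eef_pos': array([216.98481224, 585.70421145, 209.2636334 ]), 'tcp_rot': array([-0.94484119,  1.35755146,  0.94346238]), 'ft_force': array([ 0.02544014, -0.0361171 , -0.27054802]), 'ft_torque': array([ 0.02957742,  0.01865097, -0.05690105]), 'finger_gap': 86.99483904306652}
scene [[488.24, 0.0, 254.34], [0.0, 488.24, 189.33], [0.0, 0.0, 1.0]] [[0.693, 0.5567, -0.4581, 1040.4022], [0.7209, -0.5329, 0.443, -490.279], [0.0025, -0.6373, -0.7706, 817.9479], [0.0, 0.0, 0.0, 1.0]]
top [[420.33, 0.0, 247.66], [0.0, 420.33, 192.88], [0.0, 0.0, 1.0]] [[-0.0807, -0.9761, 0.2016, 414.2593], [-0.9967, 0.08, -0.0115, -58.9744], [-0.005, -0.2019, -0.9794, 1040.8705], [0.0, 0.0, 0.0, 1.0]]
wrist [[297.32, 0.0, 258.44], [0.0, 297.32, 188.5], [0.0, 0.0, 1.0]] [[0.347, 0.9063, 0.2412, 150.9705], [0.9379, -0.3352, -0.0896, 609.8838], [-0.0004, 0.2573, -0.9663, 384.7648], [0.0, 0.0, 0.0, 1.0]]
```

View pics/scene0.png

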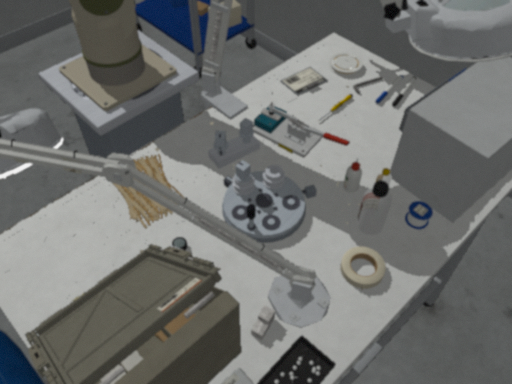

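View pics/top0.png

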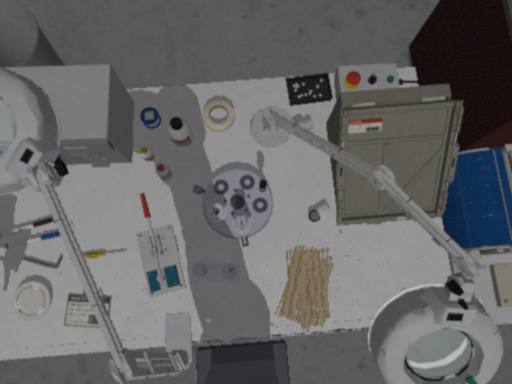

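View pics/wrist0.png

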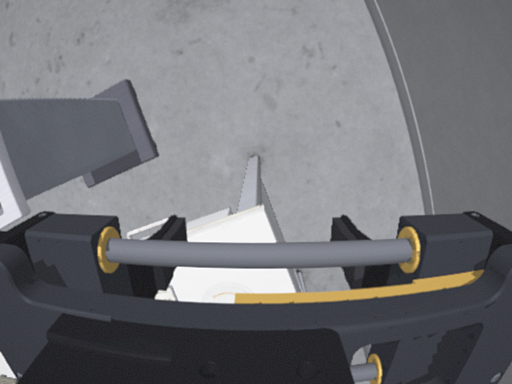

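Run:
```python
import cv2
a=cv2.imread("pics/scene0.png"); b=cv2.imread("pics/top0.png")
cv2.imwrite("pics/s_c.png",cv2.resize(a[110:250,190:330],None,fx=5,fy=5,interpolation=cv2.INTER_CUBIC)[:600])
cv2.imwrite("pics/t_c.png",cv2.resize(b[160:290,180:300],None,fx=5,fy=5,interpolation=cv2.INTER_CUBIC)[:650][:600])
```

```text
(no output)
```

View pics/s_c.png

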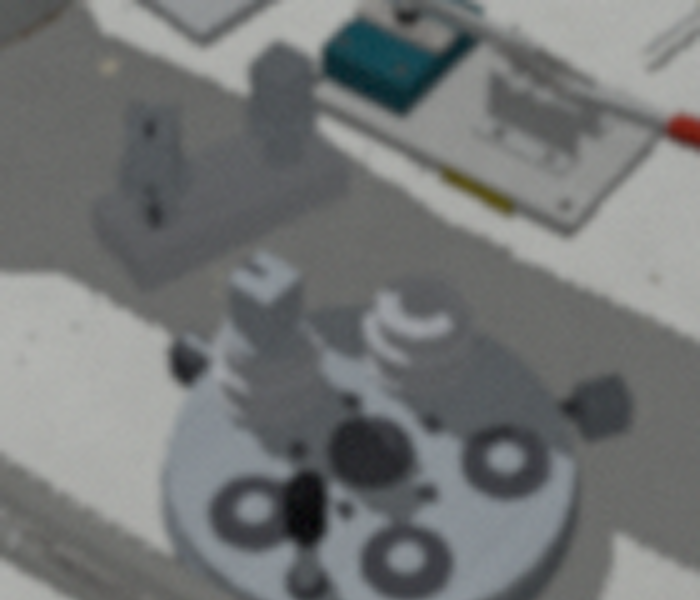

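View pics/t_c.png

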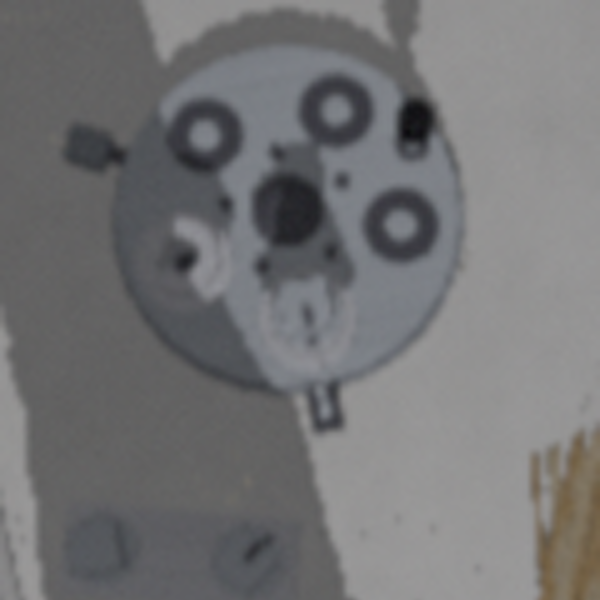

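```bash
cat > h.py <<'E'
import numpy as np,cv2
from scipy.spatial.transform import Rotation as R
def ray(c,u,v):
    K=c["camera_matrix"];T=c["T"]
    d=np.array([(u-K[0,2])/K[0,0],(v-K[1,2])/K[1,1],1.]);return T[:3,3],T[:3,:3]@d
def rayf(c,u,v):
    K=c["camera_matrix"];T=c["T"]
    a=np.array([u-K[0,2],v-K[1,2]])/K[0,0];r=np.hypot(*a)+1e-9
    return T[:3,3],T[:3,:3]@np.array([*(a/r*np.sin(r)),np.cos(r)])
def at(c,u,v,z,f=ray):
    o,d=f(c,u,v);return (o+d*(z-o[2])/d[2]).round(1)
def proj(c,p):
    q=c["T"][:3,:3].T@(np.array(p)-c["T"][:3,3]);return (c["camera_matrix"]@(q/q[2]))[:2]
def projf(c,p):
    q=c["T"][:3,:3].T@(np.array(p)-c["T"][:3,3]);K=c["camera_matrix"];n=np.hypot(*q[:2]);th=np.arctan2(n,q[2])
    return K[:2,2]+K[0,0]*th*q[:2]/n
def ld(n): return dict(np.load(f"pics/{n}.npz"))
E
python3 - <<'E'
from h import *
t=ld("top0");s=ld("scene0")
T=lambda u,v,z:at(t,180+u/5,160+v/5,z)
S=lambda u,v,z:at(s,190+u/5,110+v/5,z)
print("axis",T(288,217,24),"S",S(372,480,24))
print("handle top knob top",T(415,112,89), "S mid",S(306,510,74))
print("keyed head top",T(246,560,79),T(270,537,79),"S",S(152,118,79))
print("plain head top",T(97,548,79),S(283,60,79))
print("empty mouth",T(184,258,60),S(410,315,60))
print("done head top",T(308,315,95),S(265,278,95))
print("pointer",T(325,405,25),S(185,360,25))
E
```

```text
axis [599.3 -44.1  24. ] S [614.7 -49.7  24. ]
handle top knob top [ 632.1 -107.7   89. ] S mid [ 634.4 -105.8   74. ]
keyed head top [434.5 -14.2  79. ] [443.8 -25.7  79. ] S [437.2 -10.   79. ]
plain head top [445.3  52.4  79. ] [449.7  56.3  79. ]
empty mouth [577.2   5.8  60. ] [583.5   2.3  60. ]
done head top [540.7 -50.8  95. ] [550.5 -48.4  95. ]
pointer [505.9 -54.9  25. ] [514.1 -62.5  25. ]
```

Run:
```python
from h import *
from rig import sensors
t=ld("top0");s=ld("scene0")
def tri(a,b):
    o1,d1=ray(t,*a);o2,d2=ray(s,*b)
    x=np.linalg.lstsq(np.c_[d1,-d2],o2-o1,rcond=None)[0]
    p,q=o1+d1*x[0],o2+d2*x[1];return ((p+q)/2).round(),np.linalg.norm(p-q).round(1)
print("lamp joint",tri((381,180),(120,166)),"base",tri((270,115),(300,275)),tri((282,123),(285,268)))
print("handle",tri((263,182.5),(251,211.5)))
print("keyed",tri((229.2,272),(220.4,133.6)))
print("plain",tri((199.4,269.6),(246.6,122)))
print("bore",tri((216.8,211.6),(272,173)))
print("done",tri((241.6,223),(243,165.6)))
st=sensors.state();M=R.from_rotvec(st["tcp_rot"]).as_matrix();print(M.round(3))
w=ld("wrist0");print(projf(w,st["eef_pos"]+M[:,0]*3),projf(w,st["eef_pos"]+M[:,0]*22))
print("cam in tool",(M.T@(w["T"][:3,3]-st["eef_pos"])).round(1),(M.T@w["T"][:3,:3]).round(3))
```

```text
lamp joint (array([ 571., -306.,  305.]), np.float64(5.7)) base (array([ 796., -141.,   85.]), np.float64(5.4)) (array([ 772., -162.,  100.]), np.float64(6.3))
handle (array([ 635., -108.,   78.]), np.float64(1.4))
keyed (array([436., -12.,  79.]), np.float64(5.0))
plain (array([447.,  55.,  78.]), np.float64(5.8))
bore (array([579.,   7.,  52.]), np.float64(1.0))
done (array([544., -48.,  88.]), np.float64(7.7))
[[-0.    -0.938  0.347]
 [-0.001  0.347  0.938]
 [-1.    -0.    -0.001]]
[259.04726657 222.82698183] [258.97750705 212.9330737 ]
cam in tool [-175.3   70.3   -0.5] [[-0.001 -0.257  0.966]
 [ 0.    -0.966 -0.257]
 [ 1.     0.     0.001]]
```

Run:
```python
from h import *
t=ld("top0");s=ld("scene0")
def tri(a,b):
    o1,d1=ray(t,*a);o2,d2=ray(s,*b)
    x=np.linalg.lstsq(np.c_[d1,-d2],o2-o1,rcond=None)[0]
    p,q=o1+d1*x[0],o2+d2*x[1];return ((p+q)/2).round(),np.linalg.norm(p-q).round(1)
print("black knob",tri((62,167),(391,12)),tri((30,155),(420,5)))
print("base",at(t,178,330,0),at(s,225,100,0))
for z in(300,400,500,600):print(z,at(t,125,370,z),at(t,40,170,z))
b=cv2.imread("pics/top0.png")
cv2.imwrite("pics/t_d.png",cv2.resize(b[130:384,0:240],None,fx=2.36,fy=2.36))
```

```text
black knob (array([630., 248., 344.]), np.float64(0.8)) (array([654., 302., 346.]), np.float64(0.2))
base [311.2 120.2   0. ] [288.2 131.3   0. ]
300 [284.5 159.3 300. ] [640.2 306.6 300. ]
400 [302.  129.8 400. ] [609.7 257.2 400. ]
500 [319.6 100.3 500. ] [579.2 207.9 500. ]
600 [337.1  70.9 600. ] [548.7 158.5 600. ]
```

View pics/t_d.png

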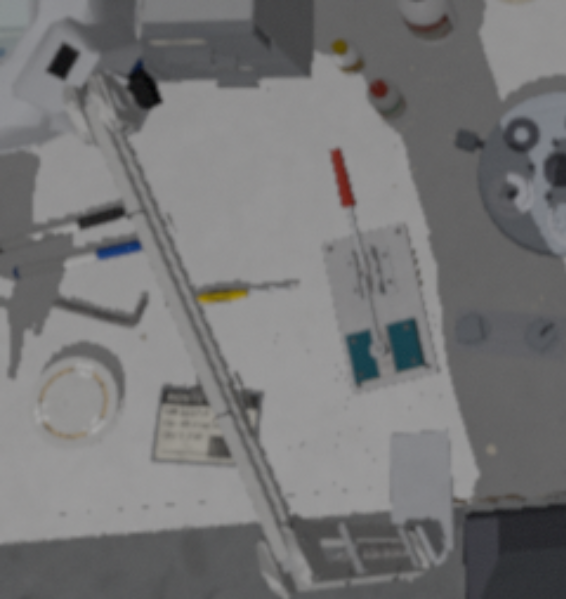

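Request:
{"op": "step_arm", "data": {
  "motion": [87,-40,0,0,0,0,0,87,-80,0,0,0,0,0,87,-120,0,0,0,0,0,87,-160,0,0,0,0,0,87,-200,0,0,0,0,0,87,-240,0,0,0,0,0,87,-270,0,0,0,0,0,87,-280,0,0,0,0,0]
}}

```text
t: 0.82
eef_pos: [217.1, 586.1, 494.4]
tcp_rot: [-0.941, 1.352, 0.946]
ft_force: [0.2, -0.8, 0.2]
finger_gap: 86.9
```

Run:
```python
from h import *
from rig import sensors,eyes
s=sensors.state();print(s["t"],s["eef_pos"].round(1),s["joint_positions"].round(3))
M=R.from_rotvec(s["tcp_rot"]).as_matrix()
print("shift to over handle",(M.T@(np.array([630,-107,490])-s["eef_pos"])).round(1))
for n in("scene","wrist","top"):
    c=eyes.capture(n);cv2.imwrite(f"pics/{n}1.png",c["pixels"][:,:,::-1])
```

```text
0.8167 [217.1 586.1 494.4] [-1.267  0.384 -0.039  0.8    0.016  1.953 -0.081]
shift to over handle [   1.7 -628.  -506.5]
```

View pics/wrist1.png

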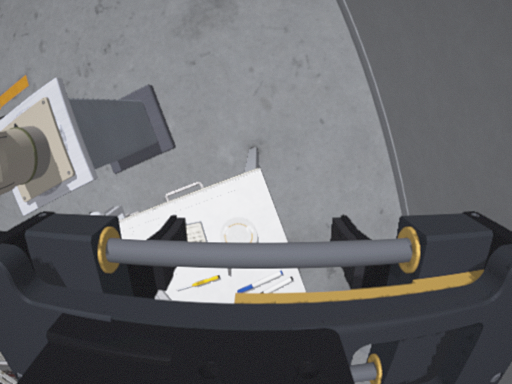

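View pics/scene1.png

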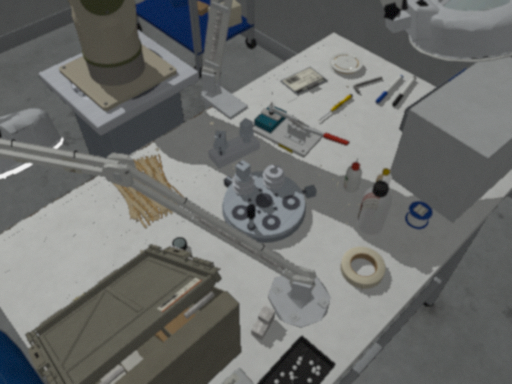

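View pics/top1.png

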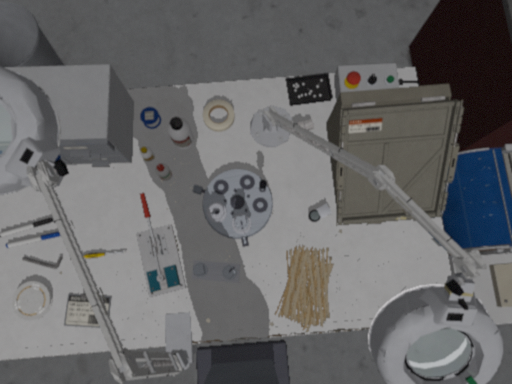

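Run:
```python
from h import *
t=ld("top0");s=ld("scene0")
for z in(300,350,400,450,500,600):
    p=at(t,125,370,z);print(z,p,proj(s,p).round(), proj(s,(300,126,z)).round())
    print("  boom mid",[proj(s,p+(np.array([630,248,344])-p)*f).round().tolist() for f in(.25,.5,.75,1)])
```

```text
300 [284.5 159.3 300. ] [227. -17.] [221.  -9.]
  boom mid [[264.0, -11.0], [303.0, -4.0], [345.0, 4.0], [391.0, 12.0]]
350 [293.3 144.5 350. ] [224. -37.] [219. -33.]
  boom mid [[262.0, -26.0], [303.0, -14.0], [346.0, -1.0], [391.0, 12.0]]
400 [302.  129.8 400. ] [220. -59.] [218. -59.]
  boom mid [[261.0, -42.0], [303.0, -24.0], [346.0, -7.0], [391.0, 12.0]]
450 [310.8 115.1 450. ] [216. -83.] [216. -87.]
  boom mid [[259.0, -59.0], [303.0, -36.0], [347.0, -12.0], [391.0, 12.0]]
500 [319.6 100.3 500. ] [ 211. -110.] [ 215. -117.]
  boom mid [[258.0, -78.0], [303.0, -48.0], [348.0, -17.0], [391.0, 12.0]]
600 [337.1  70.9 600. ] [ 199. -175.] [ 211. -187.]
  boom mid [[254.0, -122.0], [304.0, -73.0], [349.0, -29.0], [391.0, 12.0]]
```

Request:
{"op": "step_arm", "data": {
  "motion": [87,0,-30,-20,0,0,0,87,0,-60,-40,0,0,0,87,0,-92,-60,0,0,0,87,0,-125,-82,0,0,0,87,0,-158,-105,0,0,0,87,0,-191,-128,0,0,0,87,0,-224,-152,0,0,0,87,0,-257,-176,0,0,0,87,0,-290,-201,0,0,0,87,0,-320,-226,0,0,0]
}}

```text
t: 1.8
eef_pos: [439.4, 260.9, 487.2]
tcp_rot: [-0.944, 1.36, 0.944]
ft_force: [0.2, 0.2, -0.1]
finger_gap: 86.8
```

Run:
```python
from h import *
from rig import sensors,eyes
s=sensors.state();print(s["t"],s["eef_pos"].round(1),s["joint_positions"].round(3),s["ft_force"])
M=R.from_rotvec(s["tcp_rot"]).as_matrix();print(M.round(3))
print("shift to over handle",(M.T@(np.array([630,-107,490])-s["eef_pos"])).round(1))
```

```text
1.8 [439.4 260.9 487.2] [-0.795  0.089  0.191  1.18  -0.017  1.877  0.605] [ 0.21385702  0.23306966 -0.08224955]
[[-0.002 -0.937  0.348]
 [-0.002  0.348  0.937]
 [-1.     0.002 -0.003]]
shift to over handle [  -2.5 -306.7 -278.5]
```

Request:
{"op": "step_arm", "data": {
  "motion": [87,0,-31,-25,0,0,0,87,0,-62,-52,0,0,0,87,0,-93,-79,0,0,0,87,0,-124,-107,0,0,0,87,0,-155,-135,0,0,0,87,0,-186,-163,0,0,0,87,0,-217,-191,0,0,0,87,0,-248,-220,0,0,0,87,0,-278,-250,0,0,0,87,0,-307,-278,0,0,0]
}}

```text
t: 2.63
eef_pos: [630.5, -108.0, 485.6]
tcp_rot: [-0.943, 1.362, 0.946]
ft_force: [1.0, 0.3, 1.5]
finger_gap: 87.2
```

Run:
```python
from h import *
from rig import sensors,eyes
s=sensors.state();print(s["t"],s["eef_pos"].round(1),s["joint_positions"].round(3),s["ft_force"])
c=eyes.capture("wrist");cv2.imwrite("pics/wrist2.png",c["pixels"][:,:,::-1]);np.savez("pics/wrist2.npz",**c)
c=eyes.capture("scene");cv2.imwrite("pics/scene2.png",c["pixels"][:,:,::-1])
```

```text
2.6333 [ 630.5 -108.   485.6] [-0.164  0.445  0.502  0.785 -0.223  1.956  1.427] [1.03103002 0.34102972 1.46225826]
```

View pics/wrist2.png

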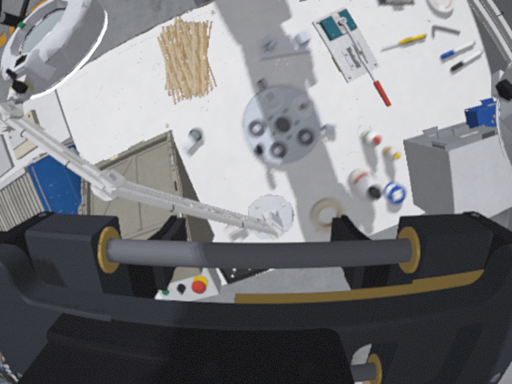

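View pics/scene2.png

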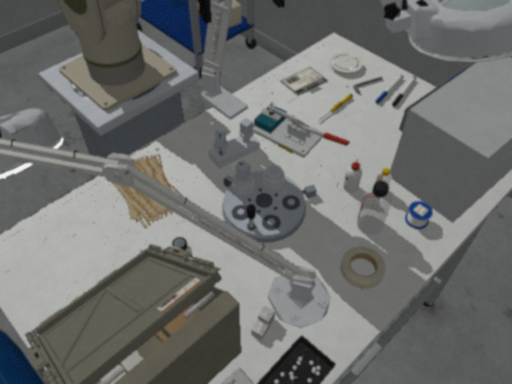

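Run:
```python
from h import *
w=ld("wrist2");b=cv2.imread("pics/wrist2.png")
cv2.imwrite("pics/w2c.png",cv2.resize(b[20:180,220:350],None,fx=3.75,fy=3.75,interpolation=cv2.INTER_CUBIC))
for n,p in dict(axis=(602,-46,24),handle=(633,-107,89),keyed=(436,-12,79),plain=(447,55,79),hub=(580,5,60),done=(545,-49,95)).items():print(n,((projf(w,p)-[220,20])*3.75).round(0))
```

```text
axis [231. 384.]
handle [150. 485.]
keyed [190.  73.]
plain [317.  53.]
hub [311. 317.]
done [198. 286.]
```

View pics/w2c.png

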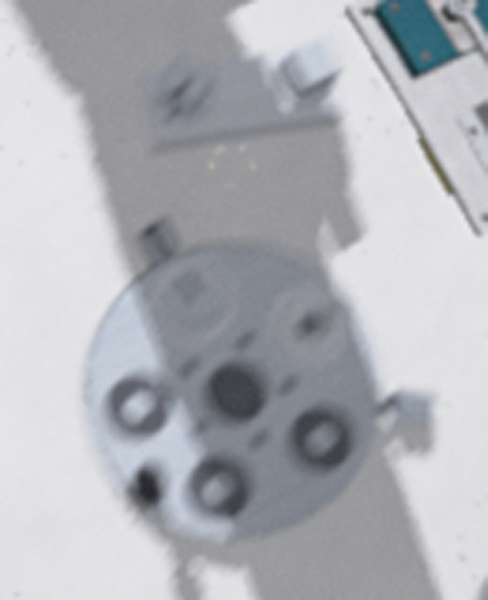

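Request:
{"op": "step_arm", "data": {
  "motion": [87,40,-2,2,0,0,0,87,80,-2,2,0,0,0,87,120,-2,2,0,0,0,87,160,-2,2,0,0,0,87,200,-2,2,0,0,0,87,240,-2,2,0,0,0,87,280,-2,2,0,0,0,87,310,-2,2,0,0,0,87,340,-2,2,0,0,0,87,340,-2,2,0,0,0]
}}

```text
t: 3.57
eef_pos: [624.6, -112.9, 134.0]
tcp_rot: [-0.93, 1.381, 0.947]
ft_force: [-0.2, 0.7, -0.2]
finger_gap: 86.6
```

Run:
```python
from h import *
from rig import sensors,eyes
s=sensors.state();print(s["t"],s["eef_pos"].round(1),s["joint_positions"].round(3),s["ft_force"])
c=eyes.capture("wrist");cv2.imwrite("pics/wrist3.png",c["pixels"][:,:,::-1]);np.savez("pics/wrist3.npz",**c)
print(projf(c,(633,-107,89)))
```

```text
3.5667 [ 624.6 -112.9  134. ] [-0.236  0.441  0.451  1.53  -0.191  1.238  1.448] [-0.21402003  0.69954927 -0.23716593]
[270.30067455 211.02420818]
```

View pics/wrist3.png

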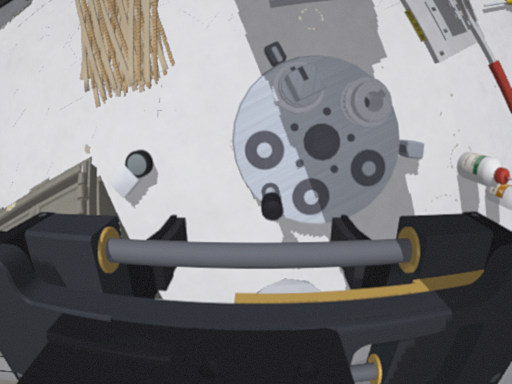

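```bash
cat > go.py <<'E'
from h import *
from rig import sensors
import sys
def go(p,phi=None,s=None):
    s=s or sensors.state();M=R.from_rotvec(s["tcp_rot"]).as_matrix()
    out=(M.T@(np.array(p)-s["eef_pos"])).round(1)
    cur=np.degrees(np.arctan2(M[1,2],M[0,2]))
    f=np.radians(cur if phi is None else phi)
    z=np.array([np.cos(f),np.sin(f),0]);x=np.array([0,0,-1.]);D=np.c_[x,np.cross(z,x),z]
    rv=np.degrees(R.from_matrix(M.T@D).as_rotvec()).round(1)
    print("t",round(s["t"],2),"pos",s["eef_pos"].round(1),"phi",cur.round(1),"tilt x",M[:,0].round(3),"\n shift",out,"rv",rv,"F",s["ft_force"].round(1),"gap",round(s["finger_gap"],1),"j",s["joint_positions"].round(2))
if __name__=="__main__":
    a=[float(v) for v in sys.argv[1:]];go(a[:3],a[3] if len(a)>3 else None)
E
python3 go.py 633 -107 78
```

```text
t 3.62 pos [ 626.4 -113.4  138. ] phi 69.0 tilt x [-0.018 -0.004 -1.   ] 
 shift [59.9 -4.8  8.9] rv [-0.  -0.6 -0.9] F [-0.1 -0.7  0.4] gap 87.1 j [-0.24  0.44  0.45  1.52 -0.19  1.24  1.45]
```

Request:
{"op": "step_arm", "data": {
  "motion": [87,20,-5,9,0,-0.6,-0.9,87,40,-5,9,0,-0.6,-0.9,87,60,-5,9,0,-0.6,-0.9,87,60,-5,9,0,-0.6,-0.9,15,60,-5,9,0,-0.6,-0.9,15,60,-5,9,0,-0.6,-0.9,15,60,-5,9,0,-0.6,-0.9,15,60,-5,9,0,-0.6,-0.9],
  "force": 15
}}

```text
t: 4.28
eef_pos: [634.1, -107.1, 79.6]
tcp_rot: [-0.936, 1.358, 0.934]
ft_force: [0.4, 0.4, 0.6]
finger_gap: 68.3
```

```bash
python3 go.py 633 -107 78
```

```text
t 4.28 pos [ 634.1 -107.1   79.6] phi 69.0 tilt x [ 0.002  0.    -1.   ] 
 shift [ 1.6  1.1 -0.3] rv [-0.   0.1  0.1] F [0.4 0.4 0.6] gap 68.3 j [-0.23  0.49  0.43  1.58 -0.22  1.12  1.46]
```

Request:
{"op": "step_arm", "data": {
  "motion": [15,0,0,0,0,0,0,15,0,0,0,0,0,0,15,0,0,0,0,0,0,15,0,0,0,0,0,0,15,0,0,0,0,0,0,15,0,0,0,0,0,0,15,0,0,0,0,0,0,15,0,0,0,0,0,0,15,0,0,0,0,0,0,15,0,0,0,0,0,0]
}}

```text
t: 5.12
eef_pos: [634.1, -107.1, 79.5]
tcp_rot: [-0.936, 1.358, 0.934]
ft_force: [-0.4, -0.0, -0.1]
finger_gap: 15.6
```

Run:
```python
from go import *
from rig import eyes
go((634,-107,78))
c=eyes.capture("wrist");cv2.imwrite("pics/wrist4.png",c["pixels"][:,:,::-1])
s=sensors.state();M=R.from_rotvec(s["tcp_rot"]).as_matrix()
A=np.array([602,-46]);p0=s["eef_pos"][:2];v=p0-A;print(v,np.hypot(*v))
for d in range(8,89,8):
    a=np.radians(d);q=A+np.array([[np.cos(a),-np.sin(a)],[np.sin(a),np.cos(a)]])@v
    print(d,q.round(1),(M.T@np.array([*(q-p0),0])).round(1))
```

```text
t 5.12 pos [ 634.1 -107.1   79.5] phi 69.0 tilt x [ 0.002  0.    -1.   ] 
 shift [1.5 0.1 0. ] rv [-0.   0.1  0.1] F [-0.4 -0.  -0.1] gap 15.6 j [-0.23  0.49  0.43  1.58 -0.22  1.12  1.46]
[ 32.11379802 -61.09785211] 69.02350002294811
8 [ 642.3 -102. ] [ 0.  -5.8  7.7]
16 [649.7 -95.9] [  0.  -10.5  16.1]
24 [656.2 -88.8] [  0.1 -14.   25. ]
32 [661.6 -80.8] [  0.1 -16.3  34.4]
40 [665.9 -72.2] [  0.1 -17.1  44. ]
48 [668.9 -63. ] [  0.1 -16.7  53.6]
56 [670.6 -53.5] [  0.1 -14.9  63.1]
64 [671.  -43.9] [  0.1 -11.8  72.2]
72 [670.  -34.3] [ 0.1 -7.5 80.8]
80 [667.7 -25. ] [ 0.1 -2.  88.7]
88 [664.2 -16. ] [ 0.1  4.5 95.8]
```

View pics/wrist4.png

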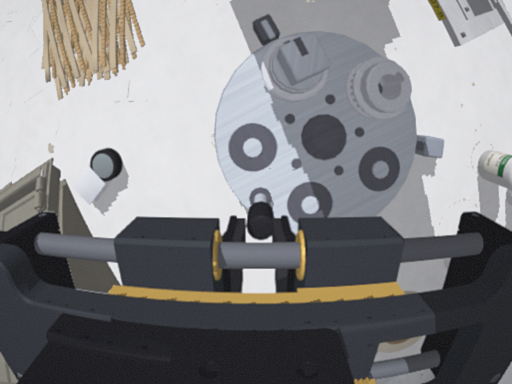

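Run:
```python
from go import *
from rig import eyes
b=cv2.imread("pics/wrist4.png");cv2.imwrite("pics/w4c.png",cv2.resize(b[170:310,180:340],None,fx=4,fy=4,interpolation=cv2.INTER_CUBIC))
c=eyes.capture("wrist");np.savez("pics/wrist4.npz",**c)
s=sensors.state()
for z in(60,74,89):print(at(c,260,206,z,rayf),at(c,260,235,z,rayf))
print(projf(c,s["eef_pos"]-[0,0,3]),projf(c,(634,-107,89)),projf(c,(634,-107,59)))
print((at(c,324,137,24,rayf)))
```

```text
[ 628.9 -104.3   60. ] [ 649.4 -112.1   60. ]
[ 624.5 -102.7   74. ] [ 643.5 -109.9   74. ]
[ 619.8 -101.    89. ] [ 637.2 -107.6   89. ]
[258.97400608 222.77582084] [259.09245799 230.08454868] [258.91436489 213.31211578]
[605.2 -40.9  24. ]
```

View pics/w4c.png

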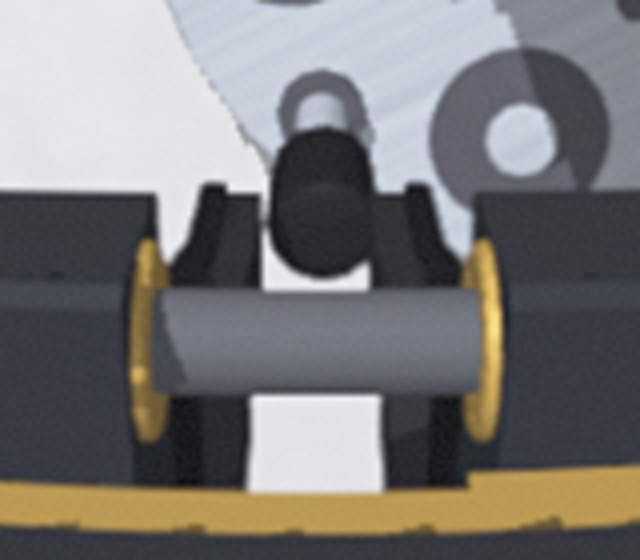

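Request:
{"op": "step_arm", "data": {
  "motion": [10,0,-6,8,0,0,0,10,0,-10,16,0,0,0,10,0,-14,25,0,0,0,10,0,-16,34,0,0,0,10,0,-17,44,0,0,0,10,0,-17,54,0,0,0,10,0,-15,63,0,0,0,10,0,-12,72,0,0,0,10,0,-8,81,0,0,0,10,0,-7,82,0,0,0],
  "force": 20
}}

```text
t: 6.05
eef_pos: [669.9, -29.9, 79.6]
tcp_rot: [-0.937, 1.357, 0.937]
ft_force: [0.3, 0.3, -0.4]
finger_gap: 9.8
```

Run:
```python
from go import *
from rig import eyes
go((670,-34,79))
c=eyes.capture("wrist");np.savez("pics/wrist5.npz",**c);cv2.imwrite("pics/wrist5.png",c["pixels"][:,:,::-1])
c=eyes.capture("top");np.savez("pics/top5.npz",**c);cv2.imwrite("pics/top5.png",c["pixels"][:,:,::-1])
```

```text
t 6.05 pos [669.9 -29.9  79.6] phi 69.2 tilt x [ 0.002  0.002 -1.   ] 
 shift [ 0.6 -1.5 -3.8] rv [-0.   0.1  0.1] F [ 0.3  0.3 -0.4] gap 9.8 j [-0.32  0.55  0.41  1.5  -0.23  1.14  1.34]
```

View pics/wrist5.png

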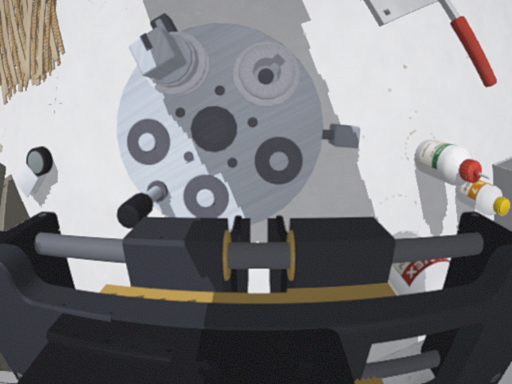

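Run:
```python
import cv2
b=cv2.imread("pics/wrist5.png");cv2.imwrite("pics/w5c.png",cv2.resize(b[0:240,90:340],None,fx=2.5,fy=2.5,interpolation=cv2.INTER_CUBIC))
b=cv2.imread("pics/top5.png");cv2.imwrite("pics/t5c.png",cv2.resize(b[160:290,180:300],None,fx=4.6,fy=4.6,interpolation=cv2.INTER_CUBIC))
```

```text
(no output)
```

View pics/w5c.png

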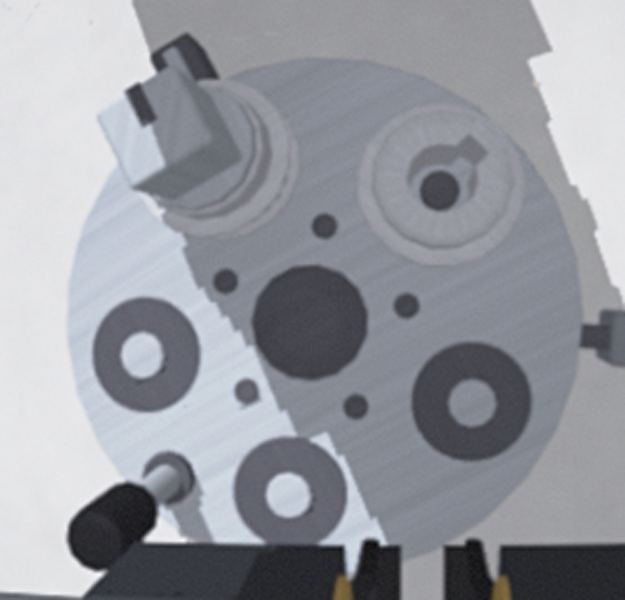

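View pics/t5c.png

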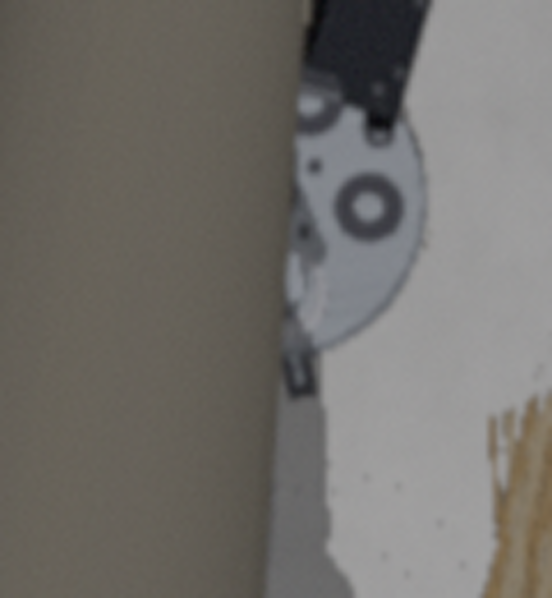

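Run:
```python
from h import *
c=ld("wrist5")
W=lambda u,v,z:at(c,90+u/2.5,v/2.5,z,rayf)
print("knob top",W(103,540,89),"foot",W(172,477,26),"centre",W(310,322,24),W(310,322,30),"mouth",W(441,178,60))
# table rim fit
import scipy.optimize as so
pts=np.array([W(u,v,24)[:2] for u,v in((67,320),(580,320),(320,58),(110,160),(520,175),(560,430),(120,430))])
r=so.least_squares(lambda q:np.hypot(*(pts-q[:2]).T)-85,[602,-46]);print("rim centre",r.x,r.fun.round(1))
```

```text
knob top [ 633.5 -102.7   89. ] foot [ 633.7 -104.6   26. ] centre [604.5 -42.1  24. ] [604.4 -41.2  30. ] mouth [581.3   9.   60. ]
rim centre [604.0473845  -40.71331026] [-0.3 -1.7 -1.3  2.2 -6.8  0.6 -9.2]
```

Run:
```python
from h import *
c=ld("wrist4")
M=R.from_rotvec([-0.936,1.358,.934]).as_matrix();p=np.array([634.1,-107.1,79.5])
C=lambda q:((projf(c,q)-[180,170])*4).round()
for x in(-10,3,22):
  for y in(-9.5,9.5):
    print("finger",x,y,[C(p+M@[x,y,z]) for z in(-9,9)])
for k in((633.5,-103.5),(630,-104)):
  print("knob",k,C((*k,89)),C((*k,59)))
s=np.array(c["T"][:3,3]);print(s.round(1))
for v in(225,228,231):print(at(c,180+320/4,v,89,rayf))
```

```text
finger -10 -9.5 [array([257., 299.]), array([374., 299.])]
finger -10 9.5 [array([255., 183.]), array([377., 183.])]
finger 3 -9.5 [array([261., 264.]), array([371., 264.])]
finger 3 9.5 [array([259., 155.]), array([373., 155.])]
finger 22 -9.5 [array([265., 221.]), array([366., 221.])]
finger 22 9.5 [array([264., 120.]), array([367., 120.])]
knob (633.5, -103.5) [337. 230.] [333. 164.]
knob (630, -104) [326. 211.] [324. 147.]
[567.9 -82.5 254.9]
[ 631.1 -105.3   89. ]
[ 632.9 -106.    89. ]
[ 634.8 -106.7   89. ]
```

Run:
```python
from h import *
b=cv2.imread("pics/wrist3.png");cv2.imwrite("pics/w3c.png",cv2.resize(b[180:310,140:380],None,fx=3.3,fy=3.3,interpolation=cv2.INTER_CUBIC))
c=ld("wrist3")
# tool->cam const
M=R.from_rotvec([-0.93,1.381,.947]).as_matrix();p=np.array([624.6,-112.9,134])
C=lambda q:((projf(c,q)-[140,180])*3.3).round()
for x in(-30,-10,3,22):
  for y in(-9.5,9.5):
    print("finger",x,y,[C(p+M@[x,y,z]) for z in(-43.5,43.5)])
```

```text
finger -30 -9.5 [array([139., 260.]), array([647., 260.])]
finger -30 9.5 [array([128., 158.]), array([658., 158.])]
finger -10 -9.5 [array([163., 210.]), array([622., 210.])]
finger -10 9.5 [array([155., 116.]), array([630., 116.])]
finger 3 -9.5 [array([177., 183.]), array([608., 183.])]
finger 3 9.5 [array([170.,  94.]), array([615.,  94.])]
finger 22 -9.5 [array([194., 148.]), array([590., 148.])]
finger 22 9.5 [array([189.,  65.]), array([596.,  65.])]
```

View pics/w3c.png

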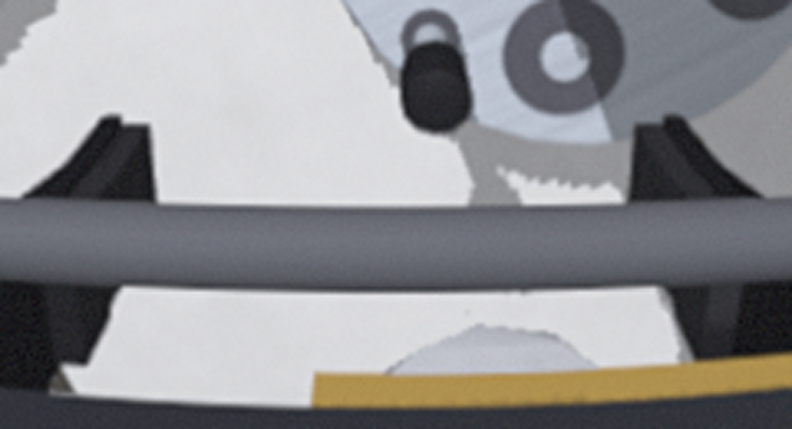

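Run:
```python
from h import *
from rig import eyes,sensors
c=eyes.capture("scene");b=c["pixels"][:,:,::-1];np.savez("pics/scene5.npz",**c)
p=sensors.state()["eef_pos"]
for dz in(-22,-3,10,60):print(dz,(proj(c,p+[0,0,dz])-[190,90]).round(1)*4)
cv2.imwrite("pics/s5c.png",cv2.resize(b[90:240,190:360],None,fx=4,fy=4,interpolation=cv2.INTER_CUBIC))
```

```text
-22 [401.6 467.6]
-3 [404.  443.6]
10 [405.6 426.8]
60 [412.4 358.4]
```

View pics/s5c.png

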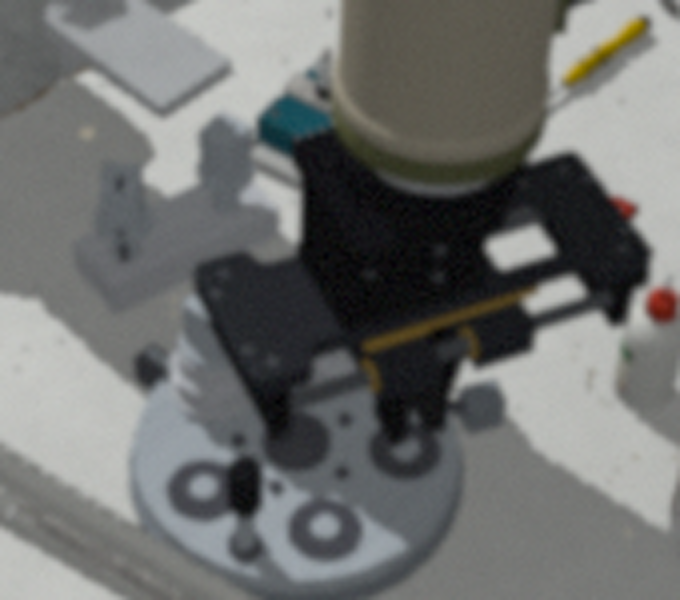

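```bash
python3 go.py 633.5 -105 54
```

```text
t 6.2 pos [669.8 -33.2  79.8] phi 69.0 tilt x [ 0.002  0.    -1.   ] 
 shift [ 25.7   8.3 -80.1] rv [-0.   0.1  0.1] F [ 0.5  0.7 -0.1] gap 10.3 j [-0.31  0.55  0.41  1.5  -0.23  1.14  1.34]
```

Request:
{"op": "step_arm", "data": {
  "motion": [60,-35,0,0,0,0,0,60,-35,3,-30,0,0,0,60,-35,6,-60,0,0,0,60,-35,8,-80,0,0,0,60,-35,8,-80,0,0,0,60,-35,8,-80,0,0,0,60,-35,8,-80,0,0,0,60,-15,8,-80,0,0,0,60,10,8,-80,0,0,0,60,20,8,-80,0,0,0]
}}

```text
t: 7.03
eef_pos: [632.8, -103.3, 56.7]
tcp_rot: [-0.936, 1.36, 0.938]
ft_force: [-1.2, 0.8, -1.2]
finger_gap: 58.9
```

```bash
python3 go.py 633.5 -105 54
```

```text
t 7.03 pos [ 632.8 -103.3   56.7] phi 69.1 tilt x [-0.001  0.001 -1.   ] 
 shift [ 2.7 -1.3 -1.3] rv [ 0.   0.  -0.1] F [-1.2  0.8 -1.2] gap 58.9 j [-0.23  0.51  0.43  1.6  -0.23  1.08  1.46]
```

Close on the knob.

Request:
{"op": "step_arm", "data": {
  "motion": [8,2,-1,-1,0,0,0,8,2,-1,-1,0,0,0,8,2,-1,-1,0,0,0,8,2,-1,-1,0,0,0,8,2,-1,-1,0,0,0,8,2,-1,-1,0,0,0,8,2,-1,-1,0,0,0,8,2,-1,-1,0,0,0,8,2,-1,-1,0,0,0,8,2,-1,-1,0,0,0]
}}

```text
t: 7.87
eef_pos: [633.5, -105.2, 55.2]
tcp_rot: [-0.936, 1.36, 0.937]
ft_force: [-0.7, -2.5, 3.9]
finger_gap: 17.3
```

Run:
```python
from go import *
from rig import eyes
go((633.5,-105,54))
c=eyes.capture("wrist");b=c["pixels"][:,:,::-1];cv2.imwrite("pics/w6c.png",cv2.resize(b[0:310,150:390],None,fx=1.9,fy=1.9))
```

```text
t 7.87 pos [ 633.5 -105.2   55.2] phi 69.1 tilt x [-0.  0. -1.] 
 shift [1.2 0.1 0.2] rv [ 0.  0. -0.] F [-0.7 -2.5  3.9] gap 17.3 j [-0.23  0.52  0.43  1.6  -0.23  1.07  1.47]
```

View pics/w6c.png

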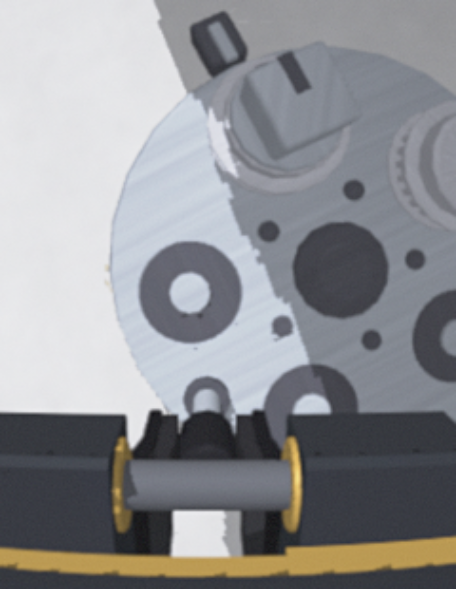

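Run:
```python
from go import *
s=sensors.state();M=R.from_rotvec(s["tcp_rot"]).as_matrix()
A=np.array([603,-44]);p0=s["eef_pos"][:2];v=p0-A;print(v,np.hypot(*v))
for d in range(7,85,7):
    a=np.radians(d);q=A+np.array([[np.cos(a),-np.sin(a)],[np.sin(a),np.cos(a)]])@v
    print(d,(M.T@np.array([*(q-p0),0])).round(1))
```

```text
[ 30.52250244 -61.22778559] 68.41392316814456
7 [-0.  -5.3  6.5]
14 [-0.  -9.7 13.6]
21 [  0.  -13.3  21.1]
28 [  0.  -15.8  29.1]
35 [  0.  -17.5  37.3]
42 [  0.  -18.1  45.6]
49 [  0.  -17.6  53.9]
56 [  0.  -16.2  62.2]
63 [  0.  -13.8  70.2]
70 [  0.  -10.4  77.8]
77 [ 0.  -6.1 85. ]
84 [ 0.  -1.  91.6]
```

Request:
{"op": "step_arm", "data": {
  "motion": [8,0,-5,7,0,0,0,8,0,-10,14,0,0,0,8,0,-13,21,0,0,0,8,0,-16,29,0,0,0,8,0,-17,37,0,0,0,8,0,-18,46,0,0,0,8,0,-18,54,0,0,0,8,0,-16,62,0,0,0,8,0,-14,70,0,0,0,8,0,-10,78,0,0,0],
  "force": 25
}}

```text
t: 8.75
eef_pos: [671.8, -39.2, 55.5]
tcp_rot: [-0.939, 1.361, 0.931]
ft_force: [6.7, -11.4, -2.0]
finger_gap: 17.4
```

Run:
```python
from go import *
from rig import eyes
go((670.5,-34,54))
c=eyes.capture("wrist");b=c["pixels"][:,:,::-1];cv2.imwrite("pics/w7.png",b)
np.savez("pics/wrist7.npz",**c)
```

```text
t 8.75 pos [671.8 -39.2  55.5] phi 69.0 tilt x [ 0.002 -0.004 -1.   ] 
 shift [1.4 3.1 4.4] rv [ 0.  -0.2  0.2] F [  6.7 -11.4  -2. ] gap 17.4 j [-0.31  0.58  0.41  1.51 -0.24  1.1   1.36]
```

View pics/w7.png

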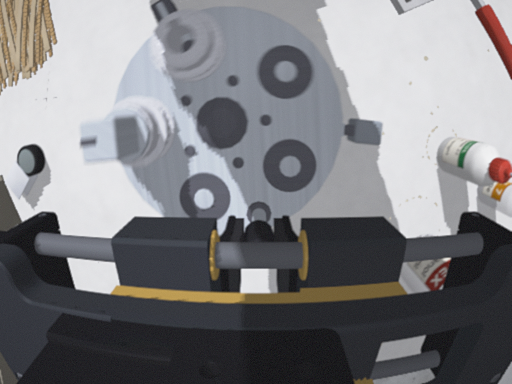

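Request:
{"op": "step_arm", "data": {
  "motion": [8,0,2,3,0,0,0,8,0,3,5,0,0,0,8,0,3,5,0,0,0,8,0,3,5,0,0,0]
}}

```text
t: 9.13
eef_pos: [670.6, -32.0, 55.4]
tcp_rot: [-0.939, 1.361, 0.932]
ft_force: [2.3, -6.4, 1.0]
finger_gap: 17.5
```

Run:
```python
from go import *
from rig import eyes
go((670.5,-34,54))
c=eyes.capture("wrist");b=c["pixels"][:,:,::-1];cv2.imwrite("pics/w8.png",b[0:300])
np.savez("pics/wrist8.npz",**c)
```

```text
t 9.13 pos [670.6 -32.   55.4] phi 69.0 tilt x [ 0.002 -0.004 -1.   ] 
 shift [ 1.4 -0.6 -1.9] rv [ 0.  -0.2  0.2] F [ 2.3 -6.4  1. ] gap 17.5 j [-0.32  0.57  0.41  1.52 -0.24  1.1   1.35]
```

View pics/w8.png

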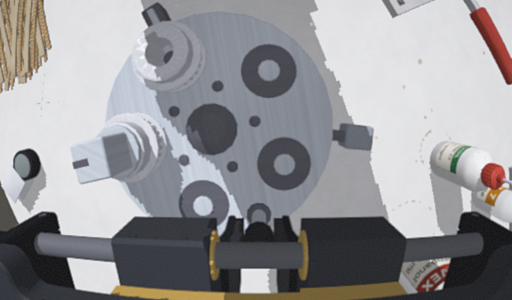

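Request:
{"op": "step_arm", "data": {
  "motion": [40,0,-1,-2,0,0,0,40,0,-1,-2,0,0,0,40,0,-1,-2,0,0,0,40,0,-1,-2,0,0,0,40,0,-1,-2,0,0,0,40,0,-1,-2,0,0,0]
}}

```text
t: 9.68
eef_pos: [670.8, -33.8, 55.3]
tcp_rot: [-0.939, 1.361, 0.933]
ft_force: [0.9, -0.9, -0.4]
finger_gap: 39.1
```

Run:
```python
from go import *
from rig import eyes
go((670.5,-34,54))
c=eyes.capture("wrist");b=c["pixels"][:,:,::-1];cv2.imwrite("pics/w9.png",cv2.resize(b[0:240,60:360],None,fx=2.4,fy=2.4,interpolation=cv2.INTER_CUBIC))
np.savez("pics/wrist9.npz",**c)
```

```text
t 9.68 pos [670.8 -33.8  55.3] phi 69.1 tilt x [ 0.002 -0.003 -1.   ] 
 shift [ 1.3  0.2 -0.3] rv [ 0.  -0.1  0.2] F [ 0.9 -0.9 -0.4] gap 39.1 j [-0.31  0.57  0.41  1.51 -0.24  1.1   1.35]
```

View pics/w9.png

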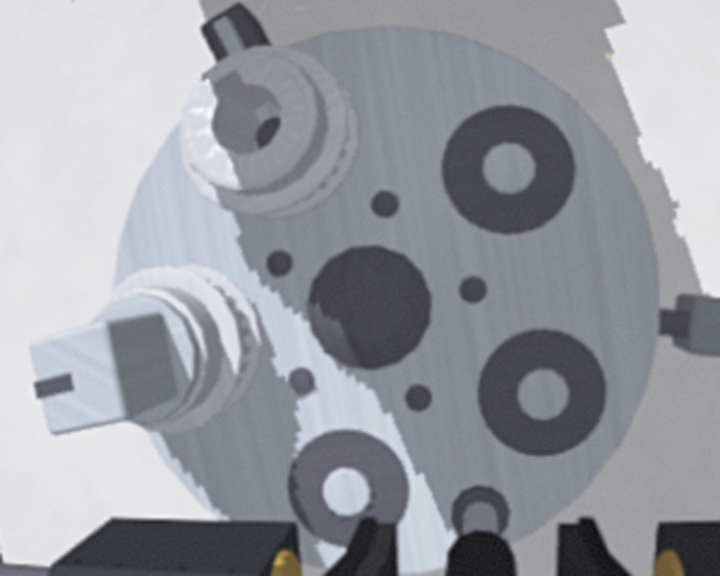

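```bash
python3 go.py 436 -12 160 39
```

```text
t 9.73 pos [670.8 -33.9  55.4] phi 69.1 tilt x [ 0.002 -0.003 -1.   ] 
 shift [-105.1  226.8  -63.7] rv [30.1 -0.1  0.2] F [ 0.   0.8 -0.7] gap 39.8 j [-0.31  0.57  0.41  1.51 -0.24  1.1   1.35]
```

Request:
{"op": "step_arm", "data": {
  "motion": [60,-40,0,0,0,0,0,60,-80,0,0,0,0,0,60,-105,20,-6,6,0,0,60,-105,58,-16,12,0,0,60,-105,96,-27,18,0,0,60,-105,134,-37,24,0,0,60,-105,172,-48,30,0,0,60,-105,208,-58,30,0,0,60,-105,227,-64,30,0,0,60,-105,227,-64,30,0,0]
}}

```text
t: 10.57
eef_pos: [432.4, -11.7, 159.9]
tcp_rot: [-0.535, 1.503, 0.533]
ft_force: [0.5, 1.0, 0.6]
finger_gap: 59.9
```

Run:
```python
from go import *
from rig import eyes
go((436,-12,60),39)
for n in("wrist","top","scene"):
    c=eyes.capture(n);b=c["pixels"][:,:,::-1];cv2.imwrite(f"pics/{n}10.png",b)
    np.savez(f"pics/{n}10.npz",**c)
```

```text
t 10.57 pos [432.4 -11.7 159.9] phi 39.1 tilt x [ 0.001 -0.001 -1.   ] 
 shift [99.9 -2.4  2.6] rv [0.1 0.  0.1] F [0.5 1.  0.6] gap 59.9 j [-0.59 -0.09  0.49  2.03  0.05  1.19  0.56]
```

View pics/wrist10.png

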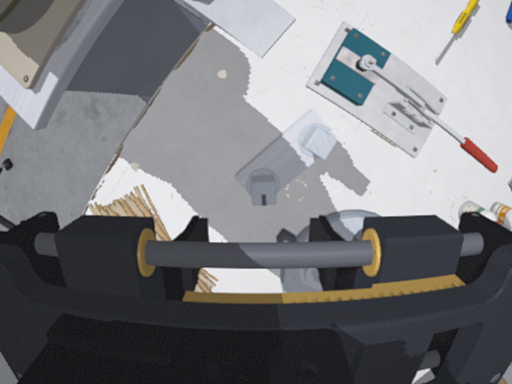

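View pics/top10.png

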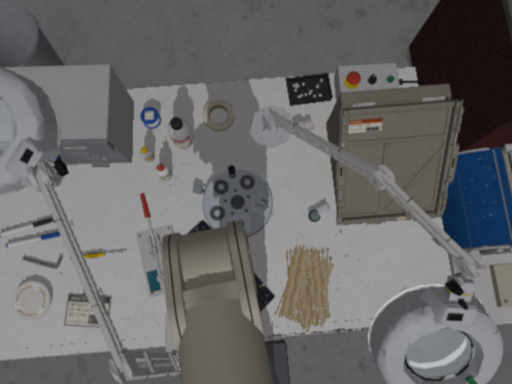

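Run:
```python
from h import *
b=cv2.imread("pics/wrist10.png");cv2.imwrite("pics/w10c.png",cv2.resize(b[110:230,200:350],None,fx=5,fy=5,interpolation=cv2.INTER_CUBIC))
b=cv2.imread("pics/scene10.png");cv2.imwrite("pics/s10c.png",cv2.resize(b[70:230,170:330],None,fx=3.7,fy=3.7,interpolation=cv2.INTER_CUBIC))
```

```text
(no output)
```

View pics/w10c.png

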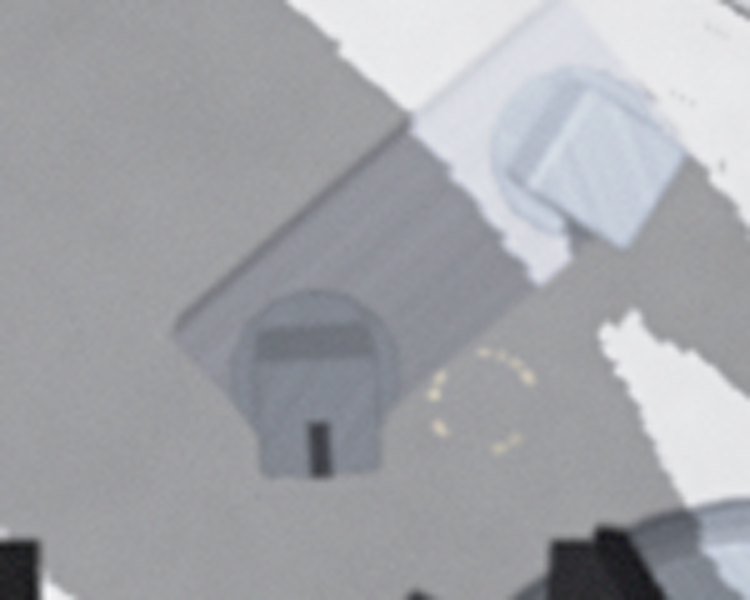

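View pics/s10c.png

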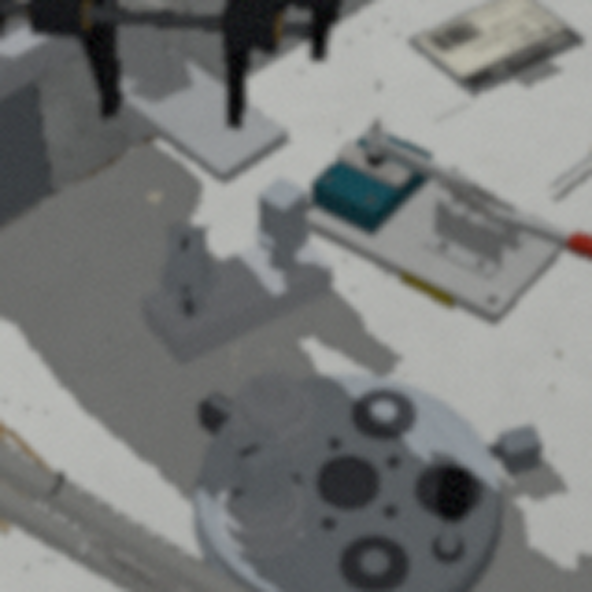

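Run:
```python
from h import *
c=ld("wrist10");s=ld("scene10")
W=lambda u,v,z:at(c,200+u/5,110+v/5,z,rayf)
cs=np.array([W(*q,79) for q in((255,360),(375,355),(380,468),(262,475))])
print("head centre",cs.mean(0),"sizes",[np.hypot(*(cs[i]-cs[(i+1)%4])[:2]).round(1) for i in range(4)])
e=[np.degrees(np.arctan2(*(cs[j]-cs[i])[1::-1])).round(1) for i,j in((0,1),(3,2),(0,3),(1,2))];print(e)
w=W(319.5,475,79)-W(317.5,422,79);print("witness",np.degrees(np.arctan2(w[1],w[0])))
M=R.from_rotvec([-.535,1.503,.533]).as_matrix();p=np.array([432.4,-11.7,159.9])
for d in(22,10,0,-10,-20):print(d,[proj(s,p+M@[d,0,k]).round(1) for k in(-36,0,36)])
```

```text
head centre [437.3   -10.825  79.   ] sizes [np.float64(21.3), np.float64(21.0), np.float64(21.4), np.float64(21.5)]
[np.float64(41.6), np.float64(42.9), np.float64(-48.0), np.float64(-47.5)]
witness -48.22452260651995
22 [array([199.8, 110.8]), array([216.8, 112.3]), array([233.9, 113.7])]
10 [array([199.3, 106.4]), array([216.5, 107.9]), array([233.8, 109.3])]
0 [array([198.9, 102.7]), array([216.2, 104.1]), array([233.6, 105.6])]
-10 [array([198.4,  98.8]), array([215.9, 100.3]), array([233.5, 101.7])]
-20 [array([198.,  95.]), array([215.6,  96.4]), array([233.3,  97.9])]
```

```bash
python3 go.py 436.7 -11.3 48 42.3
```

```text
t 10.72 pos [436.4 -12.  160.4] phi 39.1 tilt x [ 0.003 -0.003 -1.   ] 
 shift [112.4   0.8   0.6] rv [-3.2  0.   0.2] F [ 0.5 -0.2 -0.2] gap 60.0 j [-0.58 -0.09  0.49  2.02  0.05  1.19  0.57]
```

Request:
{"op": "step_arm", "data": {
  "motion": [60,30,1,0.6,-3.2,0,0.2,60,60,1,0.6,-3.2,0,0.2,60,85,1,0.6,-3.2,0,0.2,60,100,1,0.6,-3.2,0,0.2,60,110,1,0.6,-3.2,0,0.2,60,112,1,0.6,-3.2,0,0.2,60,112,1,0.6,-3.2,0,0.2]
}}

```text
t: 11.3
eef_pos: [437.0, -11.5, 48.3]
tcp_rot: [-0.577, 1.493, 0.576]
ft_force: [0.4, -0.4, -0.3]
finger_gap: 60.3
```

Run:
```python
from go import *
from rig import eyes
go((436.7,-11.3,48),42.3)
for n in("wrist","scene"):
    c=eyes.capture(n);b=c["pixels"][:,:,::-1];cv2.imwrite(f"pics/{n}11.png",b)
    np.savez(f"pics/{n}11.npz",**c)
    cv2.imwrite(f"pics/{n}11c.png",cv2.resize(b[150:300,180:340] if n=="wrist" else b[60:180,170:300],None,fx=4,fy=4,interpolation=cv2.INTER_CUBIC))
```

```text
t 11.3 pos [437.  -11.5  48.3] phi 42.2 tilt x [ 0.    -0.001 -1.   ] 
 shift [ 0.3  0.3 -0.1] rv [-0.1 -0.   0. ] F [ 0.4 -0.4 -0.3] gap 60.3 j [-0.57  0.08  0.52  2.14 -0.05  0.93  0.71]
```

View pics/wrist11c.png

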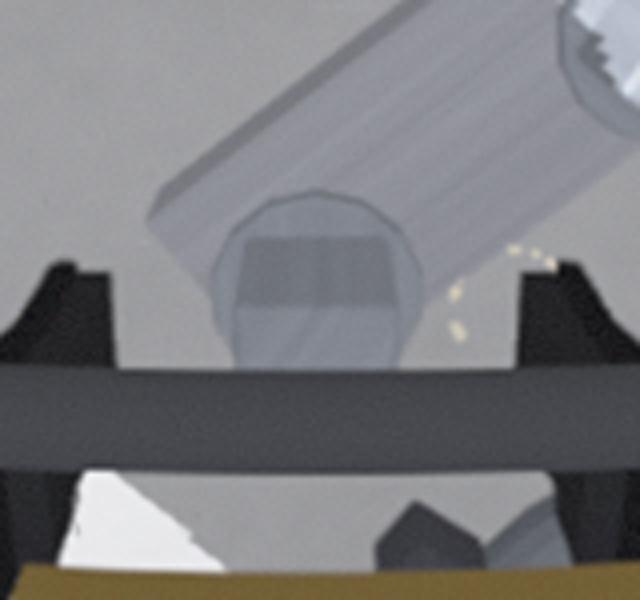

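View pics/scene11c.png

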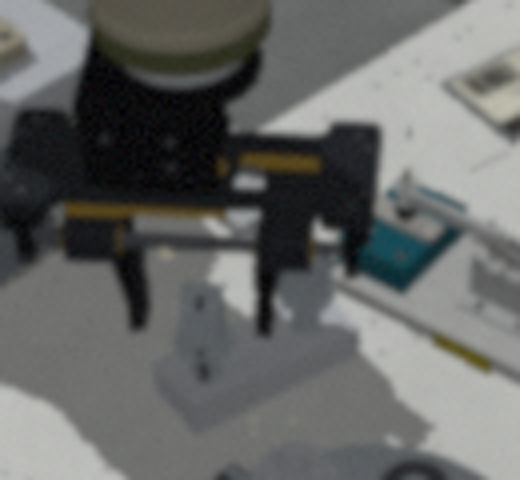

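Request:
{"op": "step_arm", "data": {
  "motion": [10,4,0,0,0,0,0,10,4,0,0,0,0,0,10,4,0,0,0,0,0,10,4,0,0,0,0,0,10,4,0,0,0,0,0,10,4,0,0,0,0,0,10,4,0,0,0,0,0,10,4,0,0,0,0,0,10,4,0,0,0,0,0,10,4,0,0,0,0,0],
  "force": 40
}}

```text
t: 12.23
eef_pos: [437.6, -11.2, 45.3]
tcp_rot: [-0.577, 1.491, 0.576]
ft_force: [0.7, -0.1, 0.5]
finger_gap: 21.8
```

Run:
```python
from go import *
from rig import eyes
go((436.7,-11.3,48),42.3)
for n in("wrist",):
    c=eyes.capture(n);b=c["pixels"][:,:,::-1]
    np.savez(f"pics/{n}12.npz",**c)
    cv2.imwrite(f"pics/{n}12c.png",cv2.resize(b[150:300,180:340],None,fx=4,fy=4,interpolation=cv2.INTER_CUBIC))
```

```text
t 12.23 pos [437.6 -11.2  45.3] phi 42.3 tilt x [ 0.002  0.    -1.   ] 
 shift [-2.7  0.5 -0.8] rv [-0.   0.1  0.1] F [ 0.7 -0.1  0.5] gap 21.8 j [-0.57  0.09  0.52  2.14 -0.06  0.92  0.71]
```

View pics/wrist12c.png

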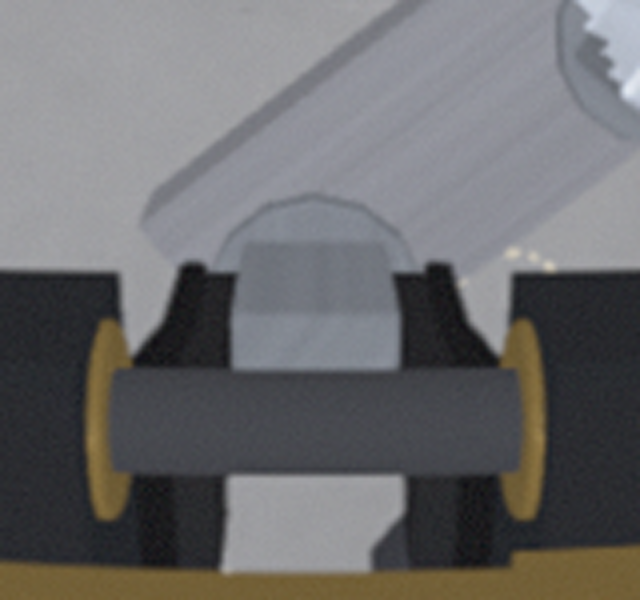

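Request:
{"op": "step_arm", "data": {
  "motion": [10,-10,0,0,0,0,0,10,-30,0,0,0,0,0,10,-60,0,0,0,0,0,10,-90,0,0,0,0,0,10,-105,0,0,0,0,0,10,-105,0,0,0,0,0]
}}

```text
t: 12.78
eef_pos: [439.3, -11.2, 154.2]
tcp_rot: [-0.577, 1.485, 0.575]
ft_force: [1.4, -0.2, -1.6]
finger_gap: 21.7
```

Run:
```python
from go import *
from rig import eyes
go((436.7,-11.3,150),42.3)
for n in("wrist","scene"):
    c=eyes.capture(n);b=c["pixels"][:,:,::-1]
    np.savez(f"pics/{n}13.npz",**c);cv2.imwrite(f"pics/{n}13.png",b)
    cv2.imwrite(f"pics/{n}13c.png",cv2.resize(b[150:300,180:340]if n=="wrist" else b[60:220,170:330],None,fx=3.7,fy=3.7,interpolation=cv2.INTER_CUBIC))
c=ld("wrist9");b=c["pixels"][:,:,::-1]
cv2.imwrite("pics/w9d.png",cv2.resize(b[0:110,115:225],None,fx=5.4,fy=5.4,interpolation=cv2.INTER_CUBIC))
```

```text
t 12.78 pos [439.3 -11.2 154.2] phi 42.2 tilt x [ 0.008  0.002 -1.   ] 
 shift [ 4.1  1.6 -2. ] rv [-0.1  0.4  0.2] F [ 1.4 -0.2 -1.6] gap 21.7 j [-0.59 -0.08  0.5   2.03  0.04  1.17  0.63]
```

View pics/scene13c.png

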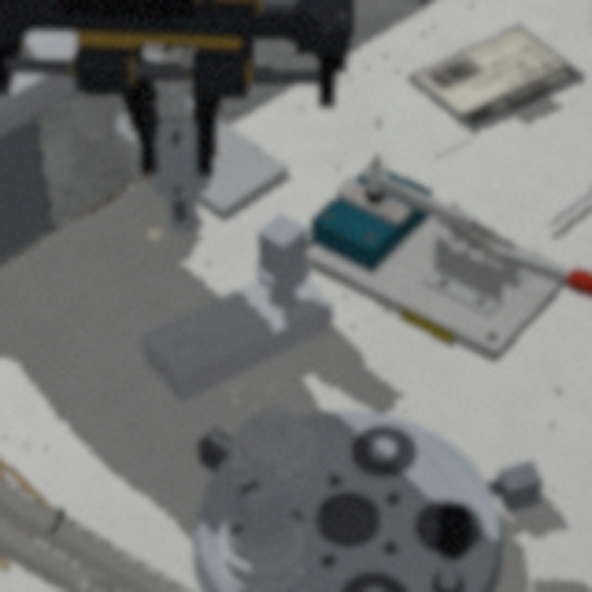

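View pics/w9d.png

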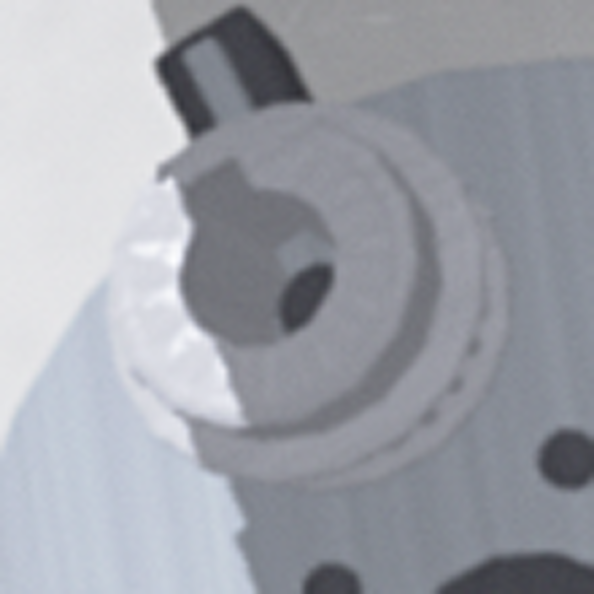

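Run:
```python
from h import *
c=ld("wrist9")
W=lambda u,v,z:at(c,115+u/5.4,v/5.4,z,rayf)
m=W(259,268,60);k=W(209,171,60);print("mouth",m,"key end",k,np.hypot(*(k-m)[:2]),np.degrees(np.arctan2(*(k-m)[1::-1])))
print("dia",[np.hypot(*(W(*a,60)-W(*b,60))[:2]) for a,b in(((182,268),(335,268)),((258,190),(258,347)))])
cw=lambda u,v,z:at(c,60+u/2.4,v/2.4,z,rayf)
for z in(24,30):print("axis",cw(370,307,z))
pts=np.array([cw(u,v,24)[:2] for u,v in((117,240),(660,270),(400,26),(180,120),(620,160),(640,400),(560,85))])
import scipy.optimize as so
r=so.least_squares(lambda q:np.hypot(*(pts-q[:2]).T)-85,[602,-46]);print("rim",r.x,r.fun.round(1))
a=r.x;print("dir axis->mouth",np.degrees(np.arctan2(m[1]-a[1],m[0]-a[0])),np.hypot(*(m[:2]-a)))
holes=[cw(*q,24)[:2] for q in((279,263),(385,204),(473,289),(418,398),(302,380))];print("holes mean",np.mean(holes,0))
s=ld("scene13");S=lambda u,v,z:at(s,170+u/3.7,60+v/3.7,z)
print("scene axis",S(349,519,24),"hub face",S(271,445,60))
```

```text
mouth [548.9 -47.4  60. ] key end [535.5 -48.9  60. ] 13.483693855913497 -173.61288297423548
dia [np.float64(17.84432682955562), np.float64(18.06128456118224)]
axis [604.6 -42.   24. ]
axis [604.6 -41.   30. ]
rim [604.83929694 -41.94948184] [-0.1  0.3 -0.1 -0.5 -0.6 -0.7  0.6]
dir axis->mouth -174.43487827629446 56.20420882613987
holes mean [604.54 -41.96]
scene axis [604.  -39.3  24. ] hub face [556.8 -54.3  60. ]
```

```bash
python3 go.py 548.5 -47.4 125 -84
```

```text
t 12.88 pos [437.4 -11.2 150.6] phi 42.3 tilt x [ 0.003  0.001 -1.   ] 
 shift [  26.  -101.4   57.8] rv [ 1.263e+02  2.000e-01 -1.000e-01] F [ 0.   0.9 -2.1] gap 22.1 j [-0.59 -0.07  0.5   2.03  0.04  1.17  0.63]
```

Request:
{"op": "step_arm", "data": {
  "motion": [10,0,0,0,7,0,0,10,0,-10,6,14,0,0,10,5,-22,13,21,0,0,10,10,-34,19,28,0,0,10,15,-46,26,35,0,0,10,20,-58,33,42,0,0,10,25,-70,40,49,0,0,10,26,-82,47,56,0,0,10,26,-93,53,63,0,0,10,26,-101,58,70,0,0]
}}

```text
t: 13.72
eef_pos: [548.0, -47.6, 123.2]
tcp_rot: [0.384, 1.536, -0.385]
ft_force: [0.2, 1.3, -1.1]
finger_gap: 21.8
```

```bash
python3 go.py 548.5 -47.4 125 -84
```

```text
t 13.72 pos [548.  -47.6 123.2] phi -28.1 tilt x [ 0.    -0.001 -1.   ] 
 shift [-1.8  0.4  0.3] rv [55.9  0.   0. ] F [ 0.2  1.3 -1.1] gap 21.8 j [-0.53  0.26  0.62  1.8  -0.16  1.13 -0.35]
```

Request:
{"op": "step_arm", "data": {
  "motion": [10,0,0,0,7,0,0,10,0,0,0,14,0,0,10,0,0,0,21,0,0,10,0,0,0,28,0,0,10,0,0,0,35,0,0,10,0,0,0,42,0,0,10,0,0,0,49,0,0,10,0,0,0,56,0,0,10,0,0,0,56,0,0]
}}

```text
t: 14.47
eef_pos: [546.9, -47.8, 121.7]
tcp_rot: [1.136, 1.254, -1.14]
ft_force: [-0.8, 0.1, -1.7]
finger_gap: 21.5
```

Run:
```python
from go import *
from rig import eyes
go((548.5,-47.4,125),-84)
for n,r in(("wrist",(120,300,170,350)),("scene",(70,230,190,350)),("top",(160,300,170,310))):
    c=eyes.capture(n);b=c["pixels"][:,:,::-1]
    np.savez(f"pics/{n}14.npz",**c);cv2.imwrite(f"pics/{n}14.png",b)
    cv2.imwrite(f"pics/{n}14c.png",cv2.resize(b[r[0]:r[1],r[2]:r[3]],None,fx=3.5,fy=3.5,interpolation=cv2.INTER_CUBIC)[:600])
```

```text
t 14.47 pos [546.9 -47.8 121.7] phi -84.5 tilt x [-0.003 -0.002 -1.   ] 
 shift [-3.3  1.6 -0.2] rv [-0.5  0.1  0.2] F [-0.8  0.1 -1.7] gap 21.5 j [-0.66  0.29  0.77  1.81 -0.22  1.14 -1.28]
```

View pics/wrist14c.png

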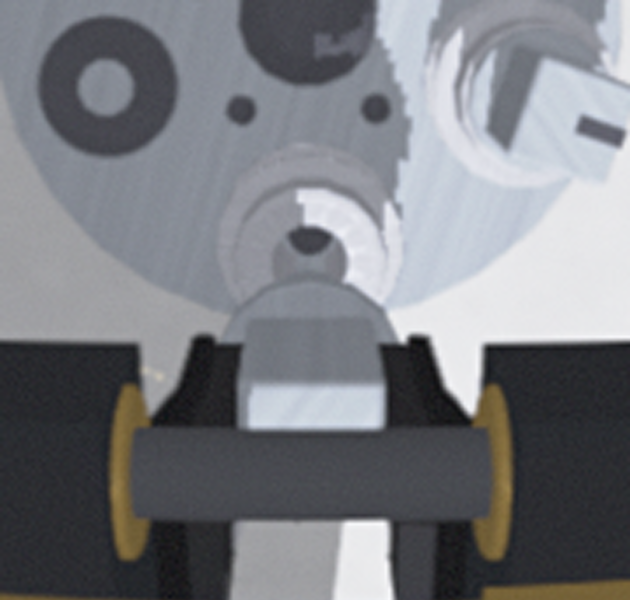

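View pics/scene14c.png

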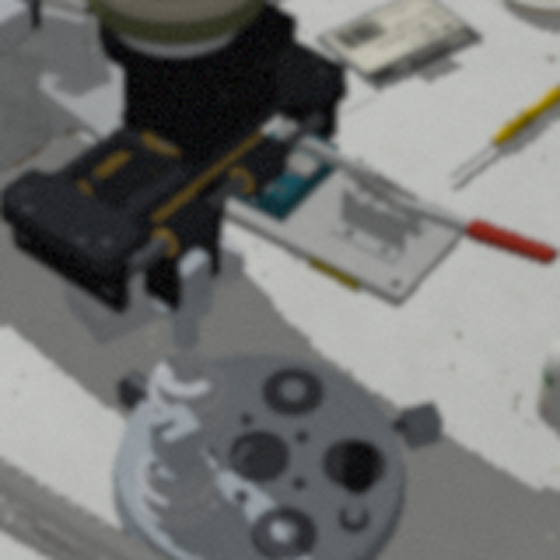

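Run:
```python
from h import *
c=ld("wrist14");s=ld("scene14")
W=lambda u,v,z:at(c,170+u/3.5,120+v/3.5,z,rayf)
print("far edge",W(311,226,60),"pulley far edge",W(308,184,60),"lr",W(272,265,60),W(349,265,60))
print("collar far edge, z=origin-15",W(310,280,121.7+18.7-15), "head sides top",W(247,384,156),W(384,384,156))
p=np.array([546.9,-47.8,121.7]);print("origin pred -> tip px",(proj(s,p+[0,0,18.7-54])-[190,70])*3.5,"mouth px",(proj(s,(548.9,-47.4,60))-[190,70])*3.5)
```

```text
far edge [556.9 -47.5  60. ] pulley far edge [566.9 -45.8  60. ] lr [546.5 -39.2  60. ] [548.3 -57.4  60. ]
collar far edge, z=origin-15 [564.  -46.5 125.4] head sides top [556.7 -37.9 156. ] [558.6 -57.9 156. ]
origin pred -> tip px [182.18001555 340.79532484] mouth px [185.75250928 372.41722596]
```

```bash
python3 go.py 548.1 -48 88 -84
```

```text
t 14.62 pos [547.4 -47.7 122.4] phi -83.9 tilt x [-0.001 -0.001 -1.   ] 
 shift [34.4  0.7  0.4] rv [0.1 0.1 0.1] F [ 0.6 -0.2 -1.7] gap 21.7 j [-0.65  0.29  0.77  1.81 -0.22  1.14 -1.27]
```

Request:
{"op": "step_arm", "data": {
  "motion": [10,10,0.7,0.4,0,0,0,10,20,0.7,0.4,0,0,0,10,26,0.7,0.4,0,0,0,10,30,0.7,0.4,0,0,0,10,33,0.7,0.4,0,0,0,10,35,0.7,0.4,0,0,0,10,35,0.7,0.4,0,0,0]
}}

```text
t: 15.2
eef_pos: [548.0, -48.1, 87.1]
tcp_rot: [1.128, 1.258, -1.132]
ft_force: [-0.2, -0.3, -1.4]
finger_gap: 21.7
```

```bash
python3 go.py 548.1 -48 82 -84
```

```text
t 15.2 pos [548.  -48.1  87.1] phi -83.9 tilt x [-0.002 -0.001 -1.   ] 
 shift [ 5.1  0.1 -0.1] rv [0.1 0.1 0.1] F [-0.2 -0.3 -1.4] gap 21.7 j [-0.63  0.33  0.75  1.84 -0.26  1.07 -1.24]
```

Request:
{"op": "step_arm", "data": {
  "motion": [10,3,0,0,0,0,0,10,5,0,0,0,0,0,10,7,0,0,0,0,0,10,9,0,0,0,0,0,10,11,0,0,0,0,0,10,11,0,0,0,0,0]
}}

```text
t: 15.7
eef_pos: [547.7, -48.0, 75.7]
tcp_rot: [1.128, 1.259, -1.132]
ft_force: [-0.1, 0.9, -1.9]
finger_gap: 21.7
```

```bash
python3 go.py 548.1 -48 76 -84
```

```text
t 15.7 pos [547.7 -48.   75.7] phi -83.9 tilt x [-0.002 -0.001 -1.   ] 
 shift [-0.4  0.4  0. ] rv [0.1 0.1 0.1] F [-0.1  0.9 -1.9] gap 21.7 j [-0.62  0.35  0.75  1.85 -0.27  1.05 -1.23]
```

Request:
{"op": "step_arm", "data": {
  "motion": [10,3,0,0,0,0,0,10,6,0,0,0,0,0,10,9,0,0,0,0,0,10,11,0,0,0,0,0,10,12.5,0,0,0,0,0,10,13.5,0,0,0,0,0,10,13.5,0,0,0,0,0],
  "force": 50
}}

```text
t: 16.28
eef_pos: [547.9, -48.1, 62.3]
tcp_rot: [1.128, 1.258, -1.132]
ft_force: [-1.2, 0.7, 5.3]
finger_gap: 21.3
```

```bash
python3 go.py 548.1 -48 60 -84
```

```text
t 16.28 pos [547.9 -48.1  62.3] phi -83.9 tilt x [-0.002 -0.001 -1.   ] 
 shift [ 2.3  0.2 -0.1] rv [0.1 0.1 0.1] F [-1.2  0.7  5.3] gap 21.3 j [-0.61  0.37  0.74  1.86 -0.29  1.02 -1.22]
```

Request:
{"op": "step_arm", "data": {
  "motion": [10,1.5,0,0,0,0,0,10,2.5,0,0,0,0,0,10,3,0,0,0,0,0,10,3,0,0,0,0,0]
}}

```text
t: 16.62
eef_pos: [548.3, -48.4, 61.3]
tcp_rot: [1.13, 1.259, -1.131]
ft_force: [-10.0, 1.5, 27.6]
finger_gap: 22.2
```

```bash
python3 go.py 548.1 -48 60 -84
```

```text
t 16.62 pos [548.3 -48.4  61.3] phi -83.9 tilt x [-0.001 -0.    -1.   ] 
 shift [ 1.3 -0.1 -0.4] rv [0.1 0.  0.1] F [-10.    1.5  27.6] gap 22.2 j [-0.61  0.37  0.74  1.86 -0.29  1.02 -1.22]
```

Request:
{"op": "step_arm", "data": {
  "motion": [10,0.6,0,0,0,0,0,10,0.6,0,0,0,0,0,10,0.6,0,0,0,0,0,10,0.6,0,0,0,0,0]
}}

```text
t: 16.95
eef_pos: [548.3, -48.6, 61.4]
tcp_rot: [1.13, 1.259, -1.131]
ft_force: [-5.5, 0.5, 12.1]
finger_gap: 21.7
```

Run:
```python
from go import *
from rig import eyes
for n,r in(("wrist",(60,300,130,390)),("scene",(90,230,190,330))):
    c=eyes.capture(n);b=c["pixels"][:,:,::-1]
    cv2.imwrite(f"pics/{n}15c.png",cv2.resize(b[r[0]:r[1],r[2]:r[3]],None,fx=2.5 if n=="wrist" else 4,fy=2.5 if n=="wrist" else 4,interpolation=cv2.INTER_CUBIC)[:600])
go((548.1,-48,60),-84)
```

```text
t 17.05 pos [548.3 -48.6  61.4] phi -83.9 tilt x [-0.001  0.    -1.   ] 
 shift [ 1.4 -0.2 -0.6] rv [ 0.1 -0.   0.1] F [-5.   0.8 11.6] gap 21.5 j [-0.61  0.37  0.74  1.86 -0.29  1.02 -1.22]
```

View pics/wrist15c.png

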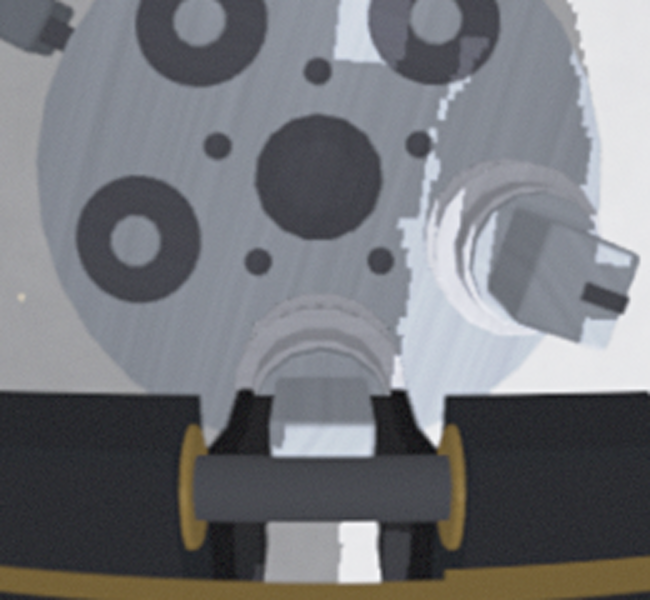

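View pics/scene15c.png

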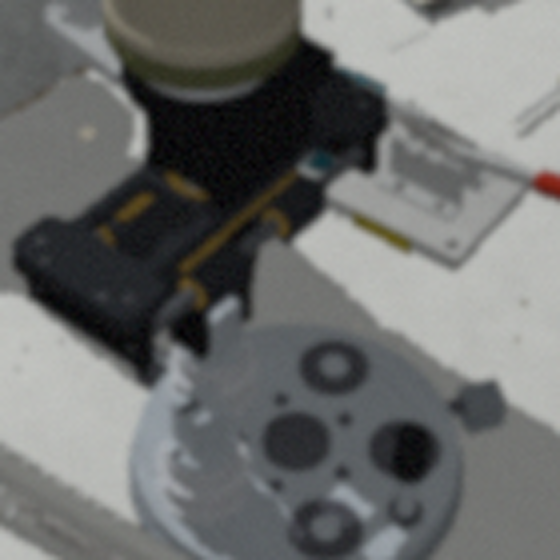

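Request:
{"op": "step_arm", "data": {
  "motion": [10,1.2,0,0,0,0,0,10,1.2,0,0,0,0,0,10,1.2,0,0,0,0,0,10,1.2,0,0,0,0,0,10,1.2,0,0,0,0,0]
}}

```text
t: 17.47
eef_pos: [548.4, -48.6, 61.4]
tcp_rot: [1.131, 1.26, -1.131]
ft_force: [-7.4, 1.3, 18.6]
finger_gap: 21.4
```

Run:
```python
from go import *
from rig import workorder
go((548.1,-48,60),-84)
print(workorder.hand_in())
go((548.1,-48,60),-84)
```

```text
t 17.47 pos [548.4 -48.6  61.4] phi -83.9 tilt x [-0.001  0.001 -1.   ] 
 shift [ 1.4 -0.2 -0.6] rv [ 0.1 -0.1  0.1] F [-7.4  1.3 18.6] gap 21.4 j [-0.61  0.37  0.74  1.86 -0.29  1.02 -1.22]
the job is handed in; nothing more can be done
None
the job is handed in; nothing more can be done
```

The job is handed in at t = 17.5 s. The table is at its next stop and the keyed shaft is pressed home in the empty pulley, still gripped. The hand-in gives no verdict, so this rests on my own checks.

- **Table:** I turned it counter-clockwise by its handle. The wrist picture after release showed the empty pulley at the pointer, about 72° on.
- **Shaft:** I took the keyed shaft from the rack, turned its key to about 186° in line with the keyway, and it went in without resistance.
- **Home position:** It came to a hard stop with the tool at 61.4 mm, against 61.3 mm predicted for the collar on the hub.
- **Final hold:** The upward force on the tool was 18.6 N, against 8 N from the ejector at home. The gap was 21.4 mm on the 22 mm head with a 50 N grip, and the tool was vertical.

**What disagreed:**
- **Missed first grasp:** The first handle grasp closed on nothing and moved nothing. The pictures showed the fingertips about 5–10 mm behind the TCP, where the text says 22 mm ahead, so I worked about 25 mm lower from then on.
- **Sideways force:** About 7 N remained at the end.
- **Bystanders:** I steered clear of the plain shaft and the bystanders, and the plain shaft was still in the rack after the keyed one came out. I did not check the bystanders' final positions one by one.

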